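# Free a seized isolator handle by rocking it

### The job

The isolator with the straight bar handle has seized. Take the bar from above and rock it back and forth in small arcs, about 13 degrees to each side, until it breaks free (three or four times is enough; forcing it on past the stiff stops would break the spindle). Then turn it anticlockwise, seen from above, as far as it will go and let go. Leave the round knob on the other switch box as it is set.

Things in the scene. Friction and masses are not known exactly. Their poses are not given: they have to be found in the camera images.
- isolator_grip (a point): grip point of the seized bar handle: on its vertical turning axis, mid-height of the bar, 82 mm above the bench. Black plastic bar 60 mm long (point's x axis, turns with the bar), 14 mm wide (y), top 97 mm above the bench, on a 50 mm disc, top at 67 mm, on a cast aluminium box 110 x 84 mm. Take it across its 14 mm width, fingertips no lower than 69 mm above the bench, and turn about its axis.
- isolator_handle (a joint): bar's angle, rad: 0 along its box's length, + anticlockwise from above. Starts within 0.05 of 0. While seized it meets stiff stops at +-0.26 (about 35 N m/rad); forced past +0.42 it breaks. Each swing beyond 0.16 to alternate sides frees it a step. Once free it turns on to an end stop at +1.12; clockwise -0.26 remains. Friction 0.08 N m; stays where it is left.
- isolator_loosened (a joint): how far the seizure has loosened, m: 0 at the start, about 0.009 more at each swing beyond 0.16 rad to alternate sides, + side first (a first swing to - does not count). After four such swings (+,-,+,-) it reads 0.036 to 0.039: free. More swings do no harm.
- selector_knob (a joint): angle of the round fluted knob (40 mm diameter, top 95 mm above the bench) on the other, otherwise like box, which stands 0.24 m or more from the isolator. Rad, 0 at the start, + anticlockwise from above. It turns easily; leave it as set.

How it is judged:
On the way:
1. the seizure has broken free by rocking (value of joint isolator_loosened above 0.033 m), for 0.1 s.
At the end, for the whole second after the job is handed in: the bar handle stands at or near its anticlockwise end stop (1.12 rad): turned by more than 0.95 rad, at rest; the round knob is where it was set to within 10 degrees (value of joint isolator_handle above 0.95 rad and velocity of joint isolator_handle between -0.05 and 0.05 rad/s); the robot touches nothing.
It fails at once if the round knob on the other box turned by more than 10 degrees (value of joint selector_knob above 0.175 rad or value of joint selector_knob below -0.175 rad).
It fails at once if the bar was forced past its stop, beyond 24 degrees, before it had broken free (value of joint isolator_handle above 0.42 rad and value of joint isolator_loosened below 0.033 m).
It also fails if it takes over 38 s, if anything falls off the work surface, if the arm or the gripper's body presses on something with over 40 N, if the wrist force passes 120 N, or if a joint passes its speed limit or range.

### The arm

A 7-joint arm with a two-finger parallel gripper is mounted at the origin on a cart in front of the work surface, level with it; the furniture and walls round the work are solid. World frame = base frame: x ahead of the robot, y to its left, z up, the work surface at z = 0. Lengths are in m, angles in rad, forces in N, time in s.
With the tool pointing down it reaches from about 0.425 to 0.875 m from the base axis. Payload 8.4 kg.
Tool frame: the origin (TCP) lies between the finger pads; the fingertips stand 25 mm ahead of it and the grasp point (between the pads) lies 6 mm ahead of it (bot.tips_ahead is the distance from the TCP to the fingertips, in m); z points along the fingers, y is the line along which they close (so a half turn about z gives the same grasp; the last joint's range is limited). The gripper opens to 85 mm and grips with 20 to 120 N. Pads are 22 mm wide; open, the fingers measure 114 mm over their backs; the gripper's body (76 mm by 85 mm) begins 54 mm behind the grasp point. The pads swing forward as they close: fully open they stand 13 mm farther back than shut.
Start: joints at [1.129, 0.333, 0.04, 1.465, -0.013, 1.343, -0.059], TCP at [0.218, -0.612, 0.221] pointing down, gripper open.
Joint ranges: [-2.58, 2.58], [-0.38, 2.09], [-1.3, 1.39], [0.25, 2.4], [-1.5, 4.64], [0.08, 2.09], [-2.65, 2.65]. Speed limits (rad/s): [2.22, 2.22, 2.79, 2.79, 3.14, 3.14, 3.14].

### API

Orientations are given as a 3x3 rotation matrix whose columns are the frame's x, y, z axes.
In Python, from workcell import bot, cams, order gives the robot as it stands.
- The arm moves only by the shell command python3 -m crank 'ROWS' [FORCE]. ROWS is JSON, a list of rows, each an object of numbers: "dx", "dy", "dz": the shift along the tool's x, y, z in m; "spin": the turn about the tool's z in degrees; "gripper": the closure in counts, from 0 (fully open) to 255 (shut). A call has 1 to 5 rows; each row shifts and turns the commanded pose from where the row before left it, along the tool's axes as they then stand; what a row does not reach is not made up. A row lasts 1/8 s, in which the tool goes at most 62.5 mm and 10.7 degrees, less where a joint would pass 70% of its speed; a pose out of reach is approached as far as the arm can. A call with a gripper value outside its range is refused whole. The fingers move at their own pace and stop on an object; FORCE is the grip in N (left out, the last holds). Time passes only in rows, so rows that do not move let the fingers close. It gives the time, the measured TCP pose, the force, the opening and the grip force at its end, in the units of the state.
- bot.sense(): the state, without advancing time (a new reading comes with each control period).
- cams.read_camera(name): name is "scene" or "top" or "wrist"; returns (picture, depth): 400x640x3 uint8, red, green, blue; 400x640 float32, m along the optical axis (not along the pixel's ray), 0 where there is no reading.
- cams.get_calibration(name): a dict with "mtx" (3x3 intrinsics, pixels), "camera_from_world" (4x4, takes a point from world to camera coordinates); the wrist camera has in their place "hand_eye" (4x4, takes a point from camera to tool coordinates, whose origin is the TCP and whose axes are the flange's). Camera axes: x right, y down, z forward; pixel columns grow to the right and rows downward; lengths in m; the calibration is good to about 2 mm. A picture is of the moment at which its call begins: read the wrist's pose just before it. get_calibration takes no time and is no camera call.
- order.hand_in(): hands the job in; it is judged then, once.
The state is a dict: "time": time; "qpos": joint angles; "joint_vel": joint speeds; "tau": joint torques, N m; "tool_pos": TCP position; "ee_rot": TCP orientation; "contact_force": force on the tool from outside, world axes, zero at the start; "wrist_torque": the same for the moment, N m; "opening": finger opening in m; "grip_force": force on a finger pad.
Only numpy, scipy, OpenCV 4.12 (cv2) and the standard library are available. Lean on these libraries where they do the work, as an engineer would, in place of code of your own. Each camera call takes 0.05 s, during which the arm holds its last target. There are 200 camera calls.

## Working session

There is one attempt and no reset: what is moved stays moved. The work goes in short steps, Python scripts to look and compute and a shell command to move; the robot and the scene stay as the last step left them, time stands still between calls to the robot, and variables do not carry over. Pictures are saved under pics/ and viewed, at most 10 in all, crops included, and the job is handed in when it is done.

```bash
mkdir -p pics; ls
python3 - <<'E'
from workcell import bot,cams,order
import cv2,numpy as np
s=bot.sense()
for k in("time","tool_pos","ee_rot","opening"):print(k,np.round(s[k],3))
im,d=cams.read_camera("top");cv2.imwrite("pics/top.png",im[:,:,::-1])
np.savez("top.npz",im=im,d=d)
c=cams.get_calibration("top");print(c)
E
```

```text
pics
time 0.0
tool_pos [ 0.218 -0.612  0.22 ]
ee_rot [[ 0.942  0.336 -0.001]
 [ 0.336 -0.942  0.001]
 [-0.    -0.002 -1.   ]]
opening 0.085
{'mtx': array([[389.9605726 ,   0.        , 324.60739503],
       [  0.        , 389.9605726 , 196.49869629],
       [  0.        ,   0.        ,   1.        ]]), 'camera_from_world': array([[-0.01746013, -0.99970392,  0.01694728,  0.00687001],
       [-0.99682363,  0.01608757, -0.07799892,  0.53633032],
       [ 0.07770319, -0.01825532, -0.99680939,  0.90962658],
       [ 0.        ,  0.        ,  0.        ,  1.        ]])}
```

View pics/top.png

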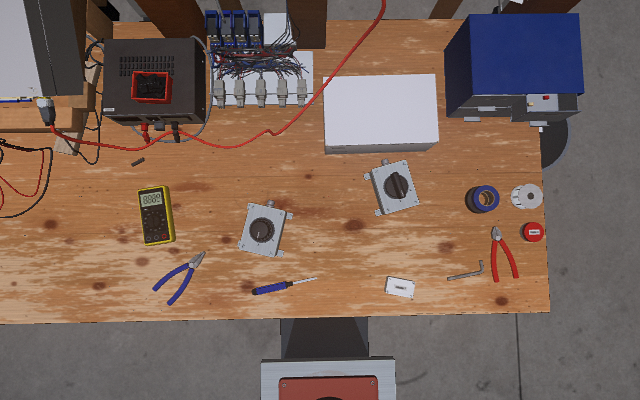

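The top view shows the isolator with its bar at about (398,185) and the round knob's box at (262,230). A white box stands behind the isolator, with its near edge at row ~150.

```bash
cat > h.py <<'E'
import numpy as np,cv2
def world(d,mtx,T):  # T: world_from_camera
    v,u=np.indices(d.shape); p=np.stack([(u-mtx[0,2])/mtx[0,0]*d,(v-mtx[1,2])/mtx[1,1]*d,d],-1)
    return p@T[:3,:3].T+T[:3,3]
def bar(w,m):
    p=w[m][:,:2].astype(np.float32); (c,sz,a)=cv2.minAreaRect(p); 
    e,V=np.linalg.eigh(np.cov(p.T)); ax=V[:,1]
    return len(p),c,p.mean(0),sz,np.degrees(np.arctan2(ax[1],ax[0]))%180
E
python3 - <<'E'
from workcell import cams
from h import *
z=np.load("top.npz");d=z["d"];c=cams.get_calibration("top")
w=world(d,c["mtx"],np.linalg.inv(c["camera_from_world"]))
v,u=np.indices(d.shape);r=(abs(u-398)<30)&(abs(v-185)<28)
h=w[...,2];print(np.histogram(h[r],bins=np.arange(-.01,.13,.01)))
print("bar",bar(w,r&(h>.085)&(h<.105)))
print("box",bar(w,r&(h>.03)&(h<.06)))
for uv in[(380,110),(380,140),(435,110),(262,230),(398,185)]:print(uv,w[uv[1],uv[0]].round(3))
E
```

```text
(array([ 465,  886,   33,   39,   74,   22, 1036,  441,   38,   26,  171,
          3,    0,    0]), array([-0.01,  0.  ,  0.01,  0.02,  0.03,  0.04,  0.05,  0.06,  0.07,
        0.08,  0.09,  0.1 ,  0.11,  0.12,  0.13]))
bar (191, (0.5545037388801575, -0.16428148746490479), array([ 0.55389315, -0.16329125], dtype=float32), (0.05856774002313614, 0.01427775900810957), np.float64(17.70040721934359))
box (1132, (0.5626646280288696, -0.16228951513767242), array([ 0.5542595 , -0.16071437], dtype=float32), (0.12643499672412872, 0.0847228392958641), np.float64(15.354444600114874))
(380, 110) [ 0.72  -0.126  0.106]
(380, 140) [ 0.652 -0.125  0.105]
(435, 110) [ 0.718 -0.248  0.107]
(262, 230) [0.46  0.137 0.095]
(398, 185) [ 0.553 -0.163  0.096]
```

```bash
python3 -m crank '[{"dx":0.042,"dy":-0.028,"spin":1},{"dx":0.042,"dy":-0.028,"spin":1},{"dx":0.042,"dy":-0.028},{"dx":0.042,"dy":-0.028},{"dx":0.042,"dy":-0.028}]'
python3 -m crank '[{"dx":0.042,"dy":-0.028},{"dx":0.042,"dy":-0.028},{"dx":0.042,"dy":-0.028},{"dx":0.042,"dy":-0.028},{"dx":0.042,"dy":-0.028}]'
python3 -m crank '[{"dx":0.042,"dy":-0.028},{"dx":0},{"dx":0}]'
cat > look.py <<'E'
from workcell import bot,cams
from h import *
import sys
s=bot.sense();im,d=cams.read_camera("wrist");c=cams.get_calibration("wrist")
cv2.imwrite(f"pics/{sys.argv[1]}.png",im[:,:,::-1])
T=np.eye(4);T[:3,:3]=s["ee_rot"];T[:3,3]=s["tool_pos"]
w=world(d,c["mtx"],T@c["hand_eye"]);h=w[...,2]
m=(d>0)&(np.hypot(w[...,0]-.554,w[...,1]+.164)<.045)&(h>.085)&(h<.105)
b=bar(w,m);print("bar",b, "z",np.median(h[m]))
R=np.array(s["ee_rot"]);e=np.array([*b[1],0])-s["tool_pos"]
print("tcp",np.round(s["tool_pos"],4),"tool x angle",np.degrees(np.arctan2(R[1,0],R[0,0])),"offset in tool axes",(R.T@e).round(4),"q",np.round(s["qpos"],2),"t",s["time"])
E
python3 look.py w1
```

```text
bar (0, (0.0, 0.0), array([nan, nan], dtype=float32), (0.0, 0.0), np.float64(nan)) z nan
tcp [ 0.2183 -0.6117  0.2196] tool x angle 19.63758813165904 offset in tool axes [ 0.     -0.6491  0.2207] q [ 1.13  0.33  0.04  1.47 -0.01  1.34 -0.06] t 0.05$[0]: bad value
$[0]: bad value
$[0]: bad value
  avg = a.mean(axis, **keepdims_kw)
  ret = um.true_divide(
h.py:7: RuntimeWarning: Degrees of freedom <= 0 for slice
  e,V=np.linalg.eigh(np.cov(p.T)); ax=V[:,1]
  c *= np.true_divide(1, fact)
  c *= np.true_divide(1, fact)
h.py:8: RuntimeWarning: Mean of empty slice.
  return len(p),c,p.mean(0),sz,np.degrees(np.arctan2(ax[1],ax[0]))%180
  return _methods._mean(a, axis=axis, dtype=dtype,
  ret = ret.dtype.type(ret / rcount)
```

View pics/w1.png

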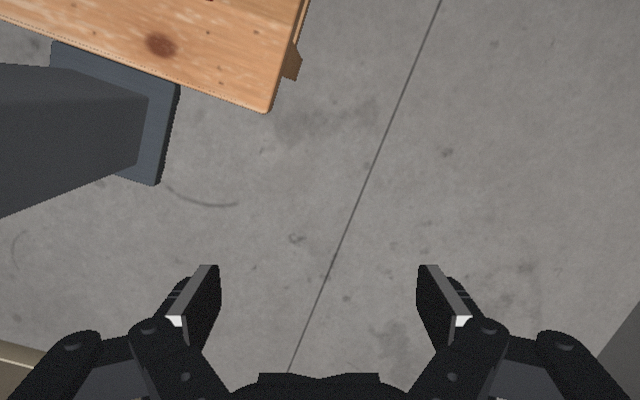

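The arm didn't move because the rows were refused. The wrist picture shows only floor and the bench corner at about (270,110). I'll retry with every field filled in.

```bash
python3 -m crank '[{"dx":0.042,"dy":-0.028,"dz":0,"spin":1,"gripper":0},{"dx":0.042,"dy":-0.028,"dz":0,"spin":1,"gripper":0},{"dx":0.042,"dy":-0.028,"dz":0,"spin":0,"gripper":0},{"dx":0.042,"dy":-0.028,"dz":0,"spin":0,"gripper":0},{"dx":0.042,"dy":-0.028,"dz":0,"spin":0,"gripper":0}]'
```

```text
time: 0.72
tool_pos: [0.3748, -0.4119, 0.2203]
ee_rot: [[0.953, 0.303, -0.0], [0.303, -0.953, 0.0], [-0.0, -0.0, -1.0]]
contact_force: [0.8, 0.0, 0.5]
opening: 0.0855
grip_force: 0.0
```

```bash
python3 -m crank '[{"dx":0.048,"dy":-0.036,"dz":0,"spin":0,"gripper":0},{"dx":0.048,"dy":-0.036,"dz":0,"spin":0,"gripper":0},{"dx":0.048,"dy":-0.036,"dz":0,"spin":0,"gripper":0},{"dx":0.048,"dy":-0.036,"dz":0,"spin":0,"gripper":0},{"dx":0.01,"dy":-0.01,"dz":0,"spin":0,"gripper":0}]'
python3 -m crank '[{"dx":0,"dy":0,"dz":0,"spin":0,"gripper":0},{"dx":0,"dy":0,"dz":0,"spin":0,"gripper":0}]' && python3 look.py w2
```

```text
time: 1.35
tool_pos: [0.5218, -0.2008, 0.2202]
ee_rot: [[0.951, 0.309, 0.0], [0.309, -0.951, 0.002], [0.001, -0.002, -1.0]]
contact_force: [-0.9, 0.1, -0.1]
opening: 0.0855
grip_force: 0.0
time: 1.6
tool_pos: [0.5188, -0.2076, 0.2203]
ee_rot: [[0.954, 0.3, -0.001], [0.3, -0.954, -0.001], [-0.001, 0.0, -1.0]]
contact_force: [-0.6, -0.6, -0.1]
opening: 0.0849
grip_force: 0.0
bar (1295, (0.5563331842422485, -0.16197267174720764), array([ 0.5576229 , -0.16221729], dtype=float32), (0.05841171741485596, 0.014147529378533363), np.float64(17.403372101012934)) z 0.09625906860029287
tcp [ 0.5188 -0.2076  0.2203] tool x angle 17.487355313743887 offset in tool axes [ 0.0497 -0.0323  0.2202] q [ 0.56  0.17 -0.3   1.68  0.05  1.31 -1.01] t 1.6
```

View pics/w2.png

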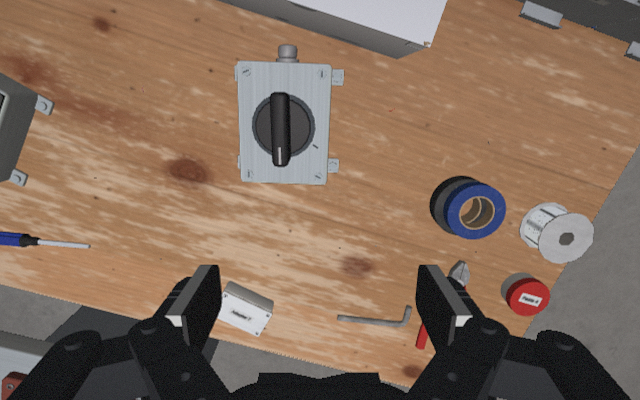

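The wrist view shows the isolator with its bar at about (281,130). I'll go over it and look again from closer.

```bash
python3 -m crank '[{"dx":0.03,"dy":-0.016,"dz":0,"spin":0,"gripper":0},{"dx":0.02,"dy":-0.016,"dz":0.02,"spin":0,"gripper":0},{"dx":0,"dy":0,"dz":0.03,"spin":0,"gripper":0},{"dx":0,"dy":0,"dz":0,"spin":0,"gripper":0},{"dx":0,"dy":0,"dz":0,"spin":0,"gripper":0}]' && python3 look.py w3
```

```text
time: 2.28
tool_pos: [0.5579, -0.1613, 0.1716]
ee_rot: [[0.954, 0.301, 0.001], [0.301, -0.954, -0.001], [0.001, 0.001, -1.0]]
contact_force: [1.0, 0.0, 0.2]
opening: 0.0854
grip_force: 0.0
bar (1498, (0.5570735931396484, -0.16189634799957275), array([ 0.5588858 , -0.16115806], dtype=float32), (0.05896840989589691, 0.013570992276072502), np.float64(17.495848795901253)) z 0.09619770102360617
tcp [ 0.5579 -0.1613  0.1716] tool x angle 17.522785679048454 offset in tool axes [-0.001   0.0002  0.1716] q [ 0.49  0.25 -0.33  1.69  0.08  1.22 -1.13] t 2.275
```

View pics/w3.png

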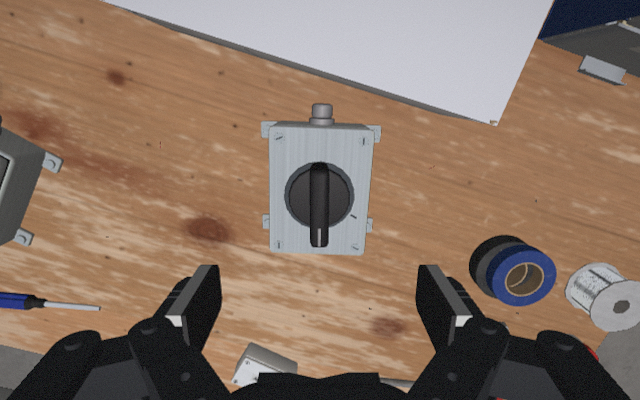

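```bash
python3 -c "
from workcell import bot;print(bot.tips_ahead)"; python3 -m crank '[{"dx":-0.0015,"dy":0,"dz":0.035,"spin":0,"gripper":0},{"dx":0,"dy":0,"dz":0.03,"spin":0,"gripper":0},{"dx":0,"dy":0,"dz":0.01,"spin":0,"gripper":0},{"dx":0,"dy":0,"dz":0,"spin":0,"gripper":120},{"dx":0,"dy":0,"dz":0,"spin":0,"gripper":120}]' 60
```

```text
0.025
time: 2.95
tool_pos: [0.5575, -0.1606, 0.0972]
ee_rot: [[0.953, 0.303, 0.002], [0.303, -0.953, -0.001], [0.002, 0.001, -1.0]]
contact_force: [-0.1, -0.4, -0.3]
opening: 0.0518
grip_force: 0.0
```

```bash
python3 -m crank '[{"dx":0,"dy":0,"dz":0,"spin":0,"gripper":220},{"dx":0,"dy":0,"dz":0,"spin":0,"gripper":255},{"dx":0,"dy":0,"dz":0,"spin":0,"gripper":255},{"dx":0,"dy":0,"dz":0,"spin":0,"gripper":255}]' 60; python3 -c "
from workcell import bot;import bot as b" 2>/dev/null; python3 -c "
from workcell import bot;s=bot.sense();print(s['wrist_torque'])"
```

```text
time: 3.45
tool_pos: [0.5564, -0.1603, 0.0956]
ee_rot: [[0.953, 0.303, -0.0], [0.303, -0.953, 0.0], [-0.0, -0.0, -1.0]]
contact_force: [-0.0, 0.5, 1.0]
opening: 0.0003
grip_force: 0.0
[ 0.0195168  -0.05457261 -0.0052065 ]
```

The fingers shut on nothing, so I'll look again.

```bash
python3 look.py w4
python3 - <<'E'
from workcell import cams
import cv2
im,d=cams.read_camera("scene");cv2.imwrite("pics/s1.png",im[:,:,::-1])
E
```

```text
bar (1475, (0.569691002368927, -0.15788313746452332), array([ 0.57428646, -0.15638044], dtype=float32), (0.032667115330696106, 0.013665206730365753), np.float64(19.73949984149735)) z 0.09597267587457442
tcp [ 0.5564 -0.1603  0.0956] tool x angle 17.637307914358033 offset in tool axes [0.0134 0.0017 0.0955] q [ 0.48  0.31 -0.33  1.77  0.11  1.07 -1.15] t 3.45
```

View pics/w4.png

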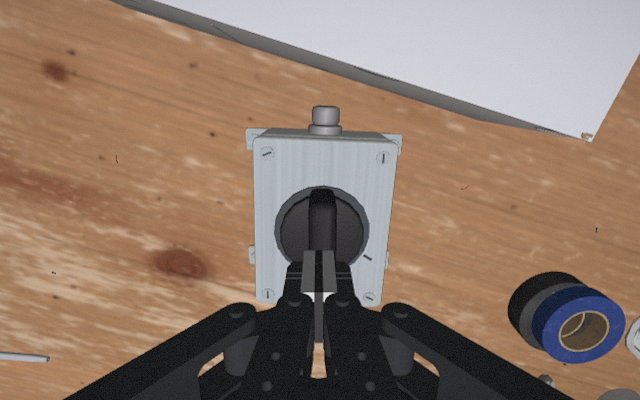

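View pics/s1.png

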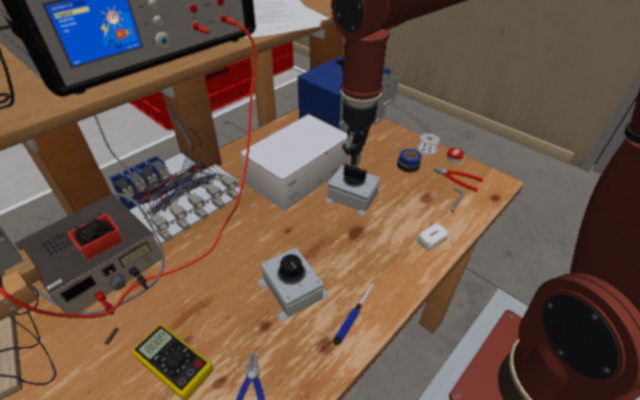

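In the wrist view the shut tips are at about (318,255), and the bar runs on behind them from (322,190). I'll locate the fingertips by depth.

Run:
```python
from workcell import cams,bot
from h import *
c=cams.get_calibration("wrist");im,d=cams.read_camera("wrist")
t=world(d,c["mtx"],c["hand_eye"])
print(c["hand_eye"].round(3))
for v in range(190,345,8):print(v,[ (t[v,u]*1000).round(0).tolist() for u in(312,326)])
im,d=cams.read_camera("scene");k=im[90:240,280:440];cv2.imwrite("pics/s2.png",cv2.resize(k,(640,600),interpolation=cv2.INTER_CUBIC)[:,:,::-1])
c=cams.get_calibration("scene");w=world(d,c["mtx"],np.linalg.inv(c["camera_from_world"]))
for v in range(140,186,3):print(v,[w[v,u].round(3).tolist() for u in(350,356)])
```

```text
[[ 0.001 -0.951 -0.308  0.08 ]
 [ 1.     0.001  0.    -0.001]
 [-0.    -0.308  0.951 -0.153]
 [ 0.     0.     0.     1.   ]]
190 [[26.0, -4.0, 35.0], [29.0, 4.0, 24.0]]
198 [[29.0, -4.0, 11.0], [29.0, 3.0, 9.0]]
206 [[28.0, -3.0, 0.0], [28.0, 3.0, -0.0]]
214 [[24.0, -3.0, -1.0], [24.0, 3.0, -1.0]]
222 [[20.0, -4.0, -0.0], [20.0, 3.0, -1.0]]
230 [[16.0, -4.0, -0.0], [16.0, 3.0, -1.0]]
238 [[11.0, -4.0, 0.0], [11.0, 3.0, -0.0]]
246 [[7.0, -4.0, 0.0], [8.0, 3.0, -1.0]]
254 [[12.0, -3.0, -18.0], [12.0, 3.0, -18.0]]
262 [[12.0, -3.0, -25.0], [12.0, 3.0, -26.0]]
270 [[12.0, -3.0, -33.0], [12.0, 3.0, -32.0]]
278 [[12.0, -3.0, -38.0], [12.0, 3.0, -38.0]]
286 [[12.0, -3.0, -43.0], [11.0, 2.0, -43.0]]
294 [[12.0, -3.0, -49.0], [11.0, 2.0, -48.0]]
302 [[13.0, -3.0, -55.0], [12.0, 2.0, -54.0]]
310 [[11.0, -3.0, -57.0], [12.0, 2.0, -59.0]]
318 [[8.0, -3.0, -58.0], [10.0, 2.0, -61.0]]
326 [[5.0, -3.0, -58.0], [5.0, 2.0, -58.0]]
334 [[2.0, -3.0, -58.0], [2.0, 2.0, -58.0]]
342 [[-1.0, -3.0, -58.0], [-1.0, 2.0, -59.0]]
140 [[0.541, -0.115, 0.209], [0.536, -0.131, 0.203]]
143 [[0.537, -0.111, 0.205], [0.54, -0.137, 0.19]]
146 [[0.535, -0.109, 0.199], [0.546, -0.145, 0.175]]
149 [[0.531, -0.105, 0.195], [0.556, -0.161, 0.154]]
152 [[0.537, -0.113, 0.179], [0.534, -0.132, 0.171]]
155 [[0.549, -0.129, 0.157], [0.535, -0.133, 0.162]]
158 [[0.564, -0.151, 0.128], [0.546, -0.15, 0.138]]
161 [[0.565, -0.152, 0.118], [0.545, -0.15, 0.13]]
164 [[0.564, -0.152, 0.109], [0.547, -0.153, 0.118]]
167 [[0.566, -0.156, 0.097], [0.547, -0.155, 0.108]]
170 [[0.562, -0.152, 0.092], [0.549, -0.158, 0.096]]
173 [[0.563, -0.153, 0.081], [0.547, -0.157, 0.088]]
176 [[0.564, -0.156, 0.069], [0.547, -0.159, 0.077]]
179 [[0.558, -0.149, 0.067], [0.546, -0.158, 0.069]]
182 [[0.552, -0.143, 0.065], [0.542, -0.153, 0.064]]
185 [[0.548, -0.138, 0.06], [0.537, -0.147, 0.061]]
```

View pics/s2.png

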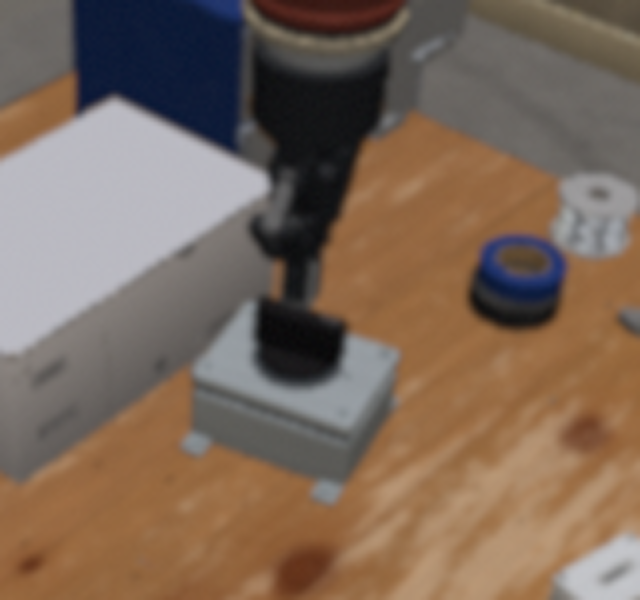

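The crop and the depth agree. The tips end above the bar: they lie about 15 mm behind the reported TCP (z ≈ 0.110), not 25 mm ahead of it. So the reported pose is about 40 mm off along the tool, and I go by what the images measure. I'll open partly, then go down about 34 mm, leaving the tips near 0.076.

```bash
python3 -m crank '[{"dx":0,"dy":0,"dz":-0.005,"spin":0,"gripper":110},{"dx":-0.002,"dy":0.002,"dz":0,"spin":0,"gripper":110},{"dx":0,"dy":0,"dz":0,"spin":0,"gripper":110},{"dx":0,"dy":0,"dz":0.015,"spin":0,"gripper":110},{"dx":0,"dy":0,"dz":0,"spin":0,"gripper":110}]' 60
python3 -m crank '[{"dx":0,"dy":0,"dz":0.012,"spin":0,"gripper":110},{"dx":0,"dy":0,"dz":0.012,"spin":0,"gripper":110},{"dx":0,"dy":0,"dz":0,"spin":0,"gripper":110}]' 60
```

```text
time: 4.28
tool_pos: [0.5539, -0.1625, 0.0836]
ee_rot: [[0.953, 0.303, -0.003], [0.303, -0.953, 0.001], [-0.002, -0.002, -1.0]]
contact_force: [0.1, -0.1, 0.1]
opening: 0.0486
grip_force: 0.0
time: 4.65
tool_pos: [0.5542, -0.1626, 0.06]
ee_rot: [[0.953, 0.303, -0.002], [0.303, -0.953, 0.001], [-0.002, -0.001, -1.0]]
contact_force: [-0.1, 0.1, -0.3]
opening: 0.0488
grip_force: 0.0
```

```bash
python3 -m crank '[{"dx":0,"dy":0,"dz":0,"spin":0,"gripper":255},{"dx":0,"dy":0,"dz":0,"spin":0,"gripper":255},{"dx":0,"dy":0,"dz":0,"spin":0,"gripper":255},{"dx":0,"dy":0,"dz":0,"spin":0,"gripper":255}]' 60; python3 look.py w5
```

```text
time: 5.15
tool_pos: [0.5554, -0.1627, 0.0621]
ee_rot: [[0.953, 0.303, 0.001], [0.303, -0.953, -0.0], [0.001, 0.0, -1.0]]
contact_force: [-1.2, 1.5, 5.3]
opening: 0.0129
grip_force: 59.5
bar (6035, (0.556842029094696, -0.1596413254737854), array([ 0.56173134, -0.16028246], dtype=float32), (0.03723006695508957, 0.057410117238759995), np.float64(17.744826152844098)) z 0.09617668241293645
tcp [ 0.5554 -0.1627  0.0621] tool x angle 17.63996461769844 offset in tool axes [ 0.0023 -0.0025  0.0621] q [ 0.48  0.35 -0.32  1.8   0.13  1.01 -1.16] t 5.15
```

View pics/w5.png

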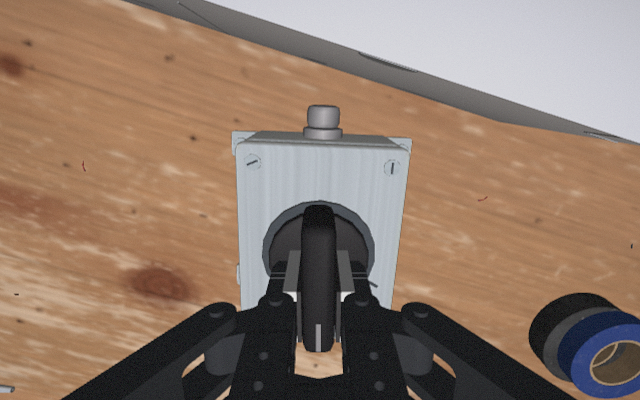

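The pads now hold the bar across its width: it runs from (318,205) to (318,350) with the fingers on either side, and the grip reads 59.5 N. Next is the + swing (anticlockwise, which is negative spin).

```bash
python3 -m crank '[{"dx":0,"dy":0,"dz":0,"spin":-4,"gripper":255},{"dx":0,"dy":0,"dz":0,"spin":-5,"gripper":255},{"dx":0,"dy":0,"dz":0,"spin":-4,"gripper":255},{"dx":0,"dy":0,"dz":0,"spin":0,"gripper":255},{"dx":0,"dy":0,"dz":0,"spin":0,"gripper":255}]' 60;  python3 -c "
from workcell import bot;import numpy as np;s=bot.sense();R=s['ee_rot'];print(s['wrist_torque'],np.degrees(np.arctan2(R[1][0],R[0][0])))"
```

```text
time: 5.82
tool_pos: [0.5555, -0.1627, 0.0621]
ee_rot: [[0.86, 0.51, 0.001], [0.51, -0.86, -0.0], [0.001, 0.001, -1.0]]
contact_force: [-1.8, 1.8, 5.7]
opening: 0.0128
grip_force: 59.7
[0.28597636 0.40566142 0.00553446] 30.657067039865243
```

```bash
python3 -m crank '[{"dx":0,"dy":0,"dz":0,"spin":8,"gripper":255},{"dx":0,"dy":0,"dz":0,"spin":9,"gripper":255},{"dx":0,"dy":0,"dz":0,"spin":9,"gripper":255},{"dx":0,"dy":0,"dz":0,"spin":0,"gripper":255},{"dx":0,"dy":0,"dz":0,"spin":0,"gripper":255}]' 60;  python3 -c "
from workcell import bot;import numpy as np;s=bot.sense();R=s['ee_rot'];print(s['wrist_torque'],np.degrees(np.arctan2(R[1][0],R[0][0])))"
python3 look.py w6
```

```text
time: 6.45
tool_pos: [0.5554, -0.1626, 0.0621]
ee_rot: [[0.997, 0.082, 0.001], [0.082, -0.997, -0.0], [0.001, 0.0, -1.0]]
contact_force: [-2.8, 1.9, 7.3]
opening: 0.0129
grip_force: 60.1
[ 0.40399557  0.55789907 -0.15280144] 4.708675373131956
bar (6031, (0.5573577284812927, -0.15976576507091522), array([ 0.56196725, -0.16149393], dtype=float32), (0.037202849984169006, 0.05773526430130005), np.float64(4.841695315653197)) z 0.09619609717913771
tcp [ 0.5554 -0.1626  0.0621] tool x angle 4.708675373131956 offset in tool axes [ 0.0021 -0.0027  0.0621] q [ 0.45  0.34 -0.29  1.81  0.11  1.01 -1.37] t 6.45
```

View pics/w6.png

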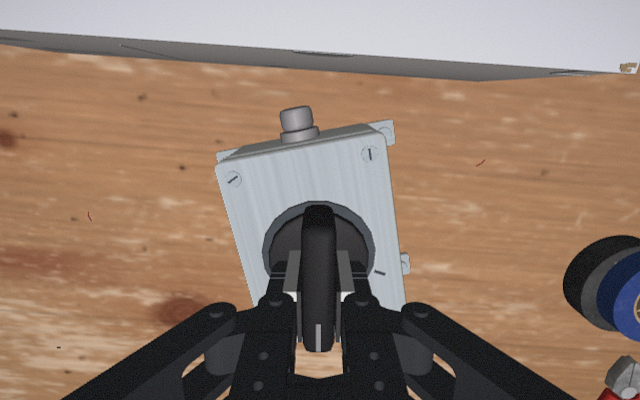

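The bar turned with the gripper: the box now looks tilted by about 12° relative to it (its top edge runs from (218,165) to (388,130)). I'll keep rocking, +, −, +, −.

```bash
python3 -m crank '[{"dx":0,"dy":0,"dz":0,"spin":-8,"gripper":255},{"dx":0,"dy":0,"dz":0,"spin":-9,"gripper":255},{"dx":0,"dy":0,"dz":0,"spin":-9,"gripper":255},{"dx":0,"dy":0,"dz":0,"spin":0,"gripper":255},{"dx":0,"dy":0,"dz":0,"spin":0,"gripper":255}]' 60
python3 -m crank '[{"dx":0,"dy":0,"dz":0,"spin":8,"gripper":255},{"dx":0,"dy":0,"dz":0,"spin":9,"gripper":255},{"dx":0,"dy":0,"dz":0,"spin":9,"gripper":255},{"dx":0,"dy":0,"dz":0,"spin":0,"gripper":255},{"dx":0,"dy":0,"dz":0,"spin":0,"gripper":255}]' 60
python3 -m crank '[{"dx":0,"dy":0,"dz":0,"spin":-8,"gripper":255},{"dx":0,"dy":0,"dz":0,"spin":-9,"gripper":255},{"dx":0,"dy":0,"dz":0,"spin":-9,"gripper":255},{"dx":0,"dy":0,"dz":0,"spin":0,"gripper":255},{"dx":0,"dy":0,"dz":0,"spin":0,"gripper":255}]' 60
python3 -m crank '[{"dx":0,"dy":0,"dz":0,"spin":8,"gripper":255},{"dx":0,"dy":0,"dz":0,"spin":9,"gripper":255},{"dx":0,"dy":0,"dz":0,"spin":9,"gripper":255},{"dx":0,"dy":0,"dz":0,"spin":0,"gripper":255},{"dx":0,"dy":0,"dz":0,"spin":0,"gripper":255}]' 60;  python3 -c "
from workcell import bot;import numpy as np;s=bot.sense();R=s['ee_rot'];print(s['wrist_torque'],np.degrees(np.arctan2(R[1][0],R[0][0])))"
```

```text
time: 7.12
tool_pos: [0.5555, -0.1627, 0.0621]
ee_rot: [[0.86, 0.511, 0.001], [0.511, -0.86, -0.0], [0.001, 0.0, -1.0]]
contact_force: [-2.0, 1.5, 5.2]
opening: 0.0129
grip_force: 60.0
time: 7.75
tool_pos: [0.5554, -0.1626, 0.0621]
ee_rot: [[0.997, 0.082, 0.001], [0.082, -0.997, -0.0], [0.001, 0.0, -1.0]]
contact_force: [-2.3, 1.9, 7.1]
opening: 0.0132
grip_force: 60.0
time: 8.38
tool_pos: [0.5555, -0.1628, 0.0621]
ee_rot: [[0.86, 0.511, 0.001], [0.511, -0.86, -0.0], [0.001, 0.0, -1.0]]
contact_force: [-1.6, 2.7, 4.5]
opening: 0.0128
grip_force: 60.0
time: 9.0
tool_pos: [0.5554, -0.1626, 0.0621]
ee_rot: [[0.997, 0.082, 0.0], [0.082, -0.997, 0.0], [0.0, 0.0, -1.0]]
contact_force: [-2.2, 2.2, 6.8]
opening: 0.0132
grip_force: 60.0
[ 0.38784573  0.52119635 -0.08317103] 4.709006291877061
```

Three full cycles are done. Now I'll turn just past where the stiff stop would be (about +18°) and check the torque before going on.

```bash
python3 -m crank '[{"dx":0,"dy":0,"dz":0,"spin":-8,"gripper":255},{"dx":0,"dy":0,"dz":0,"spin":-9,"gripper":255},{"dx":0,"dy":0,"dz":0,"spin":-9,"gripper":255},{"dx":0,"dy":0,"dz":0,"spin":-5,"gripper":255},{"dx":0,"dy":0,"dz":0,"spin":0,"gripper":255}]' 60
python3 -c "
from workcell import bot;import numpy as np;s=bot.sense();R=s['ee_rot'];print(s['wrist_torque'],np.degrees(np.arctan2(R[1][0],R[0][0])))"
```

```text
time: 9.62
tool_pos: [0.5555, -0.1628, 0.0621]
ee_rot: [[0.811, 0.585, 0.001], [0.585, -0.811, -0.0], [0.001, 0.0, -1.0]]
contact_force: [-1.3, 1.6, 5.8]
opening: 0.0129
grip_force: 60.0
[0.36122087 0.39112729 0.11174568] 35.78738641441136
```

There's no stop torque (0.11 N m, where a stop would give about 1.4), so it is free. I'll turn on to near the end stop.

```bash
python3 -m crank '[{"dx":0,"dy":0,"dz":0,"spin":-8,"gripper":255},{"dx":0,"dy":0,"dz":0,"spin":-8,"gripper":255},{"dx":0,"dy":0,"dz":0,"spin":-8,"gripper":255},{"dx":0,"dy":0,"dz":0,"spin":-8,"gripper":255},{"dx":0,"dy":0,"dz":0,"spin":-8,"gripper":255}]' 60
python3 -m crank '[{"dx":0,"dy":0,"dz":0,"spin":-3,"gripper":255},{"dx":0,"dy":0,"dz":0,"spin":0,"gripper":255},{"dx":0,"dy":0,"dz":0,"spin":0,"gripper":255}]' 60
python3 -c "
from workcell import bot;import numpy as np;s=bot.sense();R=s['ee_rot'];print(s['wrist_torque'],np.degrees(np.arctan2(R[1][0],R[0][0])),s['qpos'])"
```

```text
time: 10.25
tool_pos: [0.5557, -0.1629, 0.0621]
ee_rot: [[0.243, 0.97, 0.001], [0.97, -0.243, -0.0], [0.0, 0.001, -1.0]]
contact_force: [-0.7, 0.1, 5.0]
opening: 0.0128
grip_force: 59.8
time: 10.62
tool_pos: [0.5557, -0.1629, 0.0621]
ee_rot: [[0.196, 0.981, 0.001], [0.981, -0.196, -0.0], [0.0, 0.001, -1.0]]
contact_force: [-1.6, 1.2, 5.2]
opening: 0.0128
grip_force: 59.9
[0.26283873 0.18156946 0.08235263] 78.71249863010274 [ 0.62563067  0.37163095 -0.49970568  1.79694064  0.20527803  1.02330464
 -0.1496703 ]
```

```bash
python3 -m crank '[{"dx":0,"dy":0,"dz":0,"spin":-2,"gripper":255},{"dx":0,"dy":0,"dz":0,"spin":0,"gripper":255},{"dx":0,"dy":0,"dz":0,"spin":0,"gripper":120},{"dx":0,"dy":0,"dz":0,"spin":0,"gripper":120},{"dx":0,"dy":0,"dz":0,"spin":0,"gripper":120}]' 60
python3 -c "
from workcell import bot;import numpy as np;s=bot.sense();print(s['wrist_torque'])"
python3 -m crank '[{"dx":0,"dy":0,"dz":-0.01,"spin":0,"gripper":120},{"dx":0,"dy":0,"dz":-0.03,"spin":0,"gripper":120},{"dx":0,"dy":0,"dz":-0.04,"spin":0,"gripper":120},{"dx":0,"dy":0,"dz":-0.04,"spin":0,"gripper":120},{"dx":0,"dy":0,"dz":0,"spin":0,"gripper":120}]' 60
python3 look.py w7
```

```text
time: 11.25
tool_pos: [0.555, -0.1629, 0.0613]
ee_rot: [[0.162, 0.987, -0.0], [0.987, -0.162, 0.0], [-0.0, -0.0, -1.0]]
contact_force: [0.4, -0.3, 0.7]
opening: 0.0452
grip_force: 0.0
[-0.03072257 -0.01656366  0.03126139]
time: 11.88
tool_pos: [0.5572, -0.1631, 0.1858]
ee_rot: [[0.162, 0.987, 0.006], [0.987, -0.162, -0.002], [-0.001, 0.006, -1.0]]
contact_force: [-0.4, 0.9, -0.2]
opening: 0.0451
grip_force: 0.0
bar (1372, (0.5570471882820129, -0.16145287454128265), array([ 0.5572093, -0.1592282], dtype=float32), (0.059050168842077255, 0.013617557473480701), np.float64(79.73218332227167)) z 0.09627306936728428
tcp [ 0.5572 -0.1631  0.1858] tool x angle 80.65184355089998 offset in tool axes [ 0.0018 -0.0016  0.1858] q [ 0.66  0.25 -0.53  1.67  0.14  1.25 -0.06] t 11.875
```

View pics/w7.png

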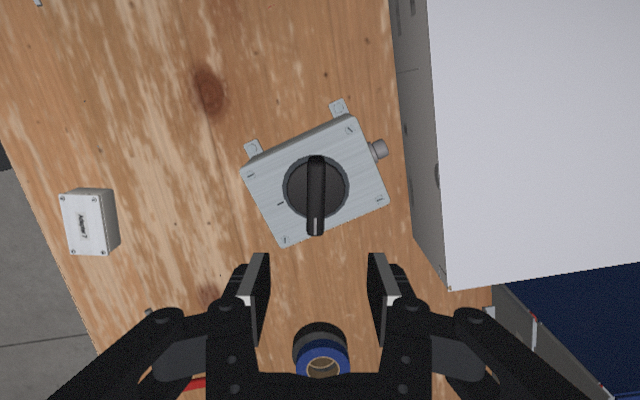

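The bar at (316,195) now stands at 79.7°, which is 62° (1.08 rad) from its start. The gripper is clear of everything, so I'm handing in.

```bash
python3 -m crank '[{"dx":0,"dy":0,"dz":0,"spin":0,"gripper":120},{"dx":0,"dy":0,"dz":0,"spin":0,"gripper":120}]' >/dev/null; python3 -c "
from workcell import order;print(order.hand_in())"
```

```text
the job is handed in; nothing more can be done
None
```

The job is handed in after about 12 s of robot time: I rocked the isolator bar free over three full cycles, turned it about 62° (1.08 rad) anticlockwise to near its end stop and released it; I kept clear of the round knob but took no final picture of it, and no verdict came back.

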